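# Seat the rocking cap on the test enclosure

### The arm

A 6-joint arm with a two-finger parallel gripper is mounted at the origin on the work surface. World frame = base frame: x ahead of the robot, y to its left, z up, the work surface at z = 0. Lengths are in m, angles in degrees, forces in N, time in s.
With the tool pointing down it reaches from about 0.275 to 0.75 m from the base axis. Payload 10.2 kg.
Tool frame: the origin (TCP) lies midway between the tips of the shut fingers; the grasp point (between the pads) lies 19 mm behind it; z points along the fingers, y is the direction in which the jaws open and shut (so a half turn about z gives the same grasp; the last joint's range is limited). The gripper opens to 88 mm and grips with 3 to 60 N. Pads are 18 mm wide; open, the fingers measure 123 mm over their backs; the gripper's body (75 mm by 187 mm) begins 45 mm behind the grasp point.
Start: joints at [64.091, 17.928, 85.812, -0, 76.261, -12.8], TCP at [0.119, 0.511, 0.239] pointing down, gripper open.
Joint ranges: [-168.41, 168.41], [-55.51, 124.54], [10.69, 146.95], [-70.63, 250.63], [1, 178], [-165.06, 165.06]. Speed limits (degrees/s): [136.94, 136.94, 172.46, 180, 180, 180].

### API

Orientations are given as [roll, pitch, yaw] about the fixed x, y, z axes, in that order (R = Rz(yaw) Ry(pitch) Rx(roll)).
In Python, from bench import state, get_image, get_calibration, sign_off gives the robot as it stands.
- The arm moves only by the shell command python3 -m creep 'ROWS'. ROWS is JSON, a list of rows, each a list of 3 entries, a list of its own where there are three numbers: the shift along the world's x, y, z normalised to -1 to 1, where 1 is 300 mm, then the turn, a rotation vector about the world's x, y, z normalised to -1 to 1, where 1 is 180 degrees, then the closure, from 0 (fully open) to 1 (shut). In form: [[[dx, dy, dz], [rx, ry, rz], jaw], ...]. A call has 1 to 10 rows; each row is the pose to reach, as a shift and turn from the pose commanded when the call began, turning the shorter way round; what a row does not reach only later rows make up. A row lasts 1/12 s, in which the tool goes at most 41.7 mm and 7.16 degrees, less where a joint would pass 70% of its speed; a pose out of reach is approached as far as the arm can. A call with a number of a shift or a turn outside -1 to 1 is refused whole. A call with a gripper value outside its range is refused whole. The fingers move at their own pace and stop on an object; the grip force is fixed at half the most. Time passes only in rows, so rows that repeat a pose let the fingers close. It gives the time, the measured TCP pose, the force and the opening at its end, in the units of the state.
- state(): the state, without advancing time (a new reading comes with each control period).
- get_image(name): name is "scene" or "top"; returns (picture, depth): 420x560x3 uint8, red, green, blue; 420x560 float32, m along the optical axis (not along the pixel's ray), 0 where there is no reading.
- get_calibration(name): a dict with "K" (3x3 intrinsics, pixels), "R" (3x3) and "t" (3): a world point X has camera coordinates R X + t. Camera axes: x right, y down, z forward; pixel columns grow to the right and rows downward; lengths in m; the calibration is good to about 2 mm. A picture is of the moment at which its call begins. get_calibration takes no time and is no camera call.
- sign_off(): hands the job in, once; it reports no verdict.
The state is a dict: "time_s": time; "joint_pos": joint angles; "qd": joint speeds; "joint_efforts": joint torques, N m; "tool_pos": TCP position; "eef_rot": TCP orientation; "force": force on the tool from outside, world axes, zero at the start; "ft_torque": the same for the moment, N m; "finger_gap": finger opening in m.
Only numpy, scipy, OpenCV 4.12 (cv2) and the standard library are available. Lean on these libraries where they do the work, as an engineer would, in place of code of your own. Each camera call takes 0.05 s, during which the arm holds its last target.

### The job

One of the four round black caps on the grey enclosure is not fully seated. Press the caps at their rims, with closed fingertips, until you find the one that rocks, then push that one down firmly in the middle until it is fully home and level. Only press: do not pull any cap up, leave everything else where it is, and finish with the hand clear.

Things in the scene. Friction and masses are not known exactly. Their poses are not given: they have to be found in the camera images.
- enclosure: light grey steel enclosure lying flat, fixed, 288 x 438 mm, lid (upper face) 110 mm above the table; origin at the centre of its underside, x and y along its short and long sides, z up. Four capped collars of different heights stand on it, two by two. The caps look alike and level; three are seated, one (another each time) is loose, which its height does not show
- cap_a: round black flat cap, 68 mm across, 14 mm thick; origin at its centre, 7 mm under its top, z up; top 25 mm above the lid. If seated, gives under 1 mm anywhere. If loose: 2 to 4 N on its rim (20 to 28 mm out, any side) tips it about 0.15 rad, its edge sinking 4 to 6 mm; it springs back level. Pushed within 5 mm of its centre with over 9 to 14 N it goes down 5 mm to a firm stop, stays and no longer rocks
- cap_b: round black flat cap, 68 mm across, 14 mm thick; origin at its centre, 7 mm under its top, z up; top 27 mm above the lid. If seated, gives under 1 mm anywhere. If loose: 2 to 4 N on its rim (20 to 28 mm out, any side) tips it about 0.15 rad, its edge sinking 4 to 6 mm; it springs back level. Pushed within 5 mm of its centre with over 9 to 14 N it goes down 5 mm to a firm stop, stays and no longer rocks
- cap_c: round black flat cap, 68 mm across, 14 mm thick; origin at its centre, 7 mm under its top, z up; top 29 mm above the lid. If seated, gives under 1 mm anywhere. If loose: 2 to 4 N on its rim (20 to 28 mm out, any side) tips it about 0.15 rad, its edge sinking 4 to 6 mm; it springs back level. Pushed within 5 mm of its centre with over 9 to 14 N it goes down 5 mm to a firm stop, stays and no longer rocks
- cap_d: round black flat cap, 68 mm across, 14 mm thick; origin at its centre, 7 mm under its top, z up; top 31 mm above the lid. If seated, gives under 1 mm anywhere. If loose: 2 to 4 N on its rim (20 to 28 mm out, any side) tips it about 0.15 rad, its edge sinking 4 to 6 mm; it springs back level. Pushed within 5 mm of its centre with over 9 to 14 N it goes down 5 mm to a firm stop, stays and no longer rocks
- ring_mid (a point): aluminium spacer ring lying between the caps, 36 mm across, 12 mm high; its centre. Loose; not part of the job
- plug_mid (a point): round grey test plug standing on the lid, 36 mm across, 50 mm high; its centre. Loose; not part of the job
- tray_mid (a point): small clear two-part tray on the lid, 90 x 50 x 22 mm; its centre. Loose; not part of the job
- standoff_mid (a point): square brass standoff standing on the lid between two caps, 12 mm wide, 30 mm high; its centre. Loose; not part of the job
- screwdriver_grip (a point): screwdriver lying on the table; point on its handle. Loose; not part of the job
- wrench_grip (a point): steel wrench lying on the table; point on its handle. Loose; not part of the job
- bracket_mid (a point): steel angle bracket on the table, 50 x 60 x 42 mm; its centre. Loose; not part of the job

How it is judged:
By the outcome, as a careful person would: the job done as asked, in the order asked, and still so for the second after the job is handed in, with the robot touching nothing.
It also fails if it takes over 48 s, if anything falls off the work surface, if the arm or the gripper's body presses on something with over 40 N, if the wrist force passes 120 N, or if a joint passes its speed limit or range.

## Working session

There is one attempt and no reset: what is moved stays moved. The work goes in short steps, Python scripts to look and compute and a shell command to move; the robot and the scene stay as the last step left them, time stands still between calls to the robot, and variables do not carry over. Pictures are saved under pics/ and viewed, and the job is handed in when it is done.

```bash
mkdir -p pics; python3 - <<'E'
from bench import *
import cv2,numpy as np
s=state();print(s)
for n in("scene","top"):
    im,d=get_image(n);cv2.imwrite(f"pics/{n}0.png",im[:,:,::-1]);np.savez(f"{n}0.npz",im=im,d=d);c=get_calibration(n);print(n,c)
E
```

```text
{'time_s': 0.0, 'joint_pos': array([ 6.40885028e+01,  1.79592990e+01,  8.58540237e+01, -5.28854718e-04,
        7.62594814e+01, -1.28010767e+01]), 'qd': array([-0.06315834,  0.00625305, -0.05426538, -0.00286132,  0.05867663,
       -0.0231995 ]), 'joint_efforts': array([-7.07133859e-05, -4.02219057e+01, -2.52271414e+01,  6.94446336e-02,
        3.53300606e-02, -1.02916879e-04]), 'tool_pos': array([0.11900107, 0.51108634, 0.23816227]), 'eef_rot': array([-1.79928892e+02, -1.56301769e-02,  1.66889696e+02]), 'force': array([-0.99803336,  0.38626391,  0.13910484]), 'ft_torque': array([ 0.05378988, -0.0171736 ,  0.0274745 ]), 'finger_gap': 0.0880137763940907}
scene {'K': array([[446.64259346,   0.        , 281.09980157],
       [  0.        , 446.64259346, 208.0727918 ],
       [  0.        ,   0.        ,   1.        ]]), 'R': array([[ 0.4841568 ,  0.87495461,  0.00682781],
       [ 0.69724168, -0.38108125, -0.60714999],
       [-0.52862674,  0.29871643, -0.79455791]]), 't': array([-0.25826784, -0.28689824,  1.55201694])}
top {'K': array([[542.11909894,   0.        , 280.22353467],
       [  0.        , 542.11909894, 214.1244112 ],
       [  0.        ,   0.        ,   1.        ]]), 'R': array([[ 0.04537162, -0.99896112,  0.00425486],
       [-0.97171503, -0.04512147, -0.23180584],
       [ 0.231757  ,  0.0063829 , -0.97275277]]), 't': array([-0.03026025,  0.54430812,  1.38709615])}
```

View pics/scene0.png

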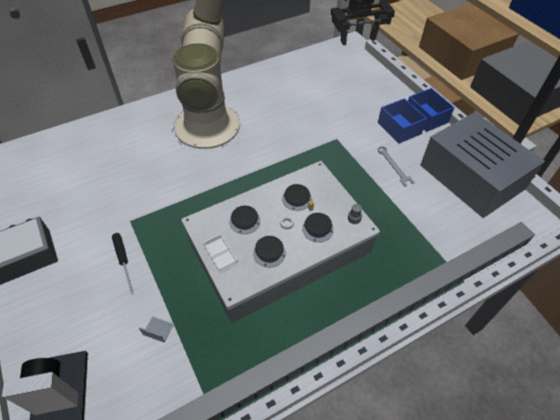

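View pics/top0.png

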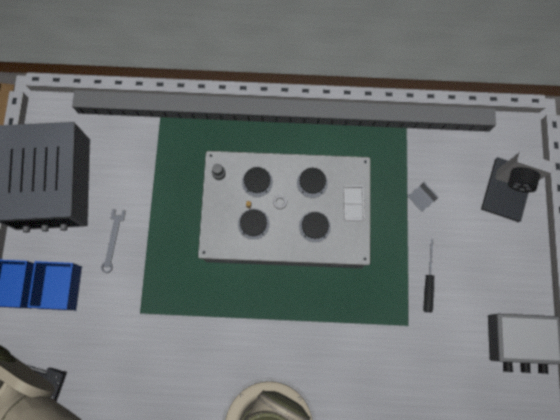

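Scene and top views show the enclosure. In the top view the caps are at about (257,180), (312,181), (253,223) and (315,226). The plug is at (218,172), the brass standoff at (248,204), the ring at (280,203) and the tray at (353,203).

```bash
cat > h.py <<'E'
import numpy as np,cv2
from bench import get_calibration
def ray(n,u,v,z):
    c=get_calibration(n);R,t=c["R"],c["t"];o=-R.T@t;d=R.T@np.linalg.inv(c["K"])@[u,v,1];return o+d*(z-o[2])/d[2]
def pt(n,u,v,d):
    c=get_calibration(n);return c["R"].T@(np.linalg.inv(c["K"])@[u,v,1]*d-c["t"])
E
python3 - <<'E'
from h import *
for n,box in(("top",(205,158,368,256)),("scene",(190,165,372,290))):
    f=np.load(n+"0.npz");im,d=f["im"],f["d"]
    m=(im.max(2)<62).astype(np.uint8)
    mm=np.zeros_like(m);x0,y0,x1,y1=box;mm[y0:y1,x0:x1]=m[y0:y1,x0:x1]
    k,l,st,ce=cv2.connectedComponentsWithStats(mm)
    for i in range(1,k):
        if st[i,4]<150:continue
        u,v=ce[i];
        dm=cv2.erode((l==i).astype(np.uint8),np.ones((7,7)))>0
        dd=np.median(d[dm]) if dm.any() else 0
        p=pt(n,u,v,dd)
        print(n,st[i],ce[i].round(1),"depth pt",p.round(4),"ray z.138",ray(n,u,v,.138).round(4))
ob={"plug":((218,168),.16),"stand":((248.5,204),.14),"ring":((280,203),.122),"tray":((353,204),.13)}
for k,((u,v),z) in ob.items(): print(k,ray("top",u,v,z).round(3))
for c in((208,155),(367,159),(203,254),(366,260)):print(ray("top",*c,.11).round(4))
E
```

```text
top [244 168  26  24 473] [256.6 179.6] depth pt [0.6155 0.059  0.1394] ray z.138 [0.6159 0.0591 0.138 ]
top [300 169  25  24 468] [312.3 180.3] depth pt [ 0.6198 -0.0839  0.1411] ray z.138 [ 0.6207 -0.0841  0.138 ]
top [241 211  25  24 468] [252.9 222.4] depth pt [0.5037 0.0624 0.1346] ray z.138 [0.5029 0.0622 0.138 ]
top [303 213  25  25 486] [314.8 225.1] depth pt [ 0.5033 -0.0943  0.1368] ray z.138 [ 0.503  -0.0942  0.138 ]
scene [285 185  25  21 406] [296.6 194.9] depth pt [0.5106 0.0589 0.1346] ray z.138 [0.5129 0.0574 0.138 ]
scene [232 206  25  23 457] [244.  217.2] depth pt [ 0.5104 -0.0971  0.1362] ray z.138 [ 0.5116 -0.0976  0.138 ]
scene [305 214  26  23 477] [317.8 224.7] depth pt [0.6226 0.0555 0.1383] ray z.138 [0.6225 0.0557 0.138 ]
scene [256 237  27  25 533] [268.8 248.7] depth pt [ 0.6275 -0.0871  0.1405] ray z.138 [ 0.6261 -0.0864  0.138 ]
scene [331 240  41  29 252] [355.  254.5] depth pt [ 1.1455 -0.347   1.0607] ray z.138 [0.7404 0.0882 0.138 ]
plug [0.635 0.158 0.16 ]
stand [0.55  0.076 0.14 ]
ring [ 0.561 -0.004  0.122]
tray [ 0.565 -0.191  0.13 ]
[0.6866 0.1935 0.11  ]
[ 0.6952 -0.2289  0.11  ]
[0.4209 0.1859 0.11  ]
[ 0.4246 -0.2286  0.11  ]
```

```bash
python3 - <<'E'
from h import *
T={"c":(256.6,179.6,317.8,224.7,.132),"d":(312.3,180.3,268.8,248.7,.134),"a":(252.9,222.4,296.6,194.9,.128),"b":(314.8,225.1,244,217.2,.130)}
for k,(u,v,a,b,z) in T.items():
    p,q=ray("top",u,v,z),ray("scene",a,b,z);print(k,p.round(4),q.round(4),((p+q)/2).round(4))
E
python3 -m creep '[[[0.55,-0.7,0],[0,0,0.073],1],[[0.55,-0.7,0],[0,0,0.073],1],[[0.55,-0.7,0],[0,0,0.073],1],[[0.55,-0.7,0],[0,0,0.073],1],[[0.55,-0.7,0],[0,0,0.073],1],[[0.55,-0.7,0],[0,0,0.073],1],[[0.55,-0.7,0],[0,0,0.073],1],[[0.55,-0.7,0],[0,0,0.073],1],[[0.55,-0.7,0],[0,0,0.073],1]]'
```

```text
c [0.6178 0.0595 0.132 ] [0.6191 0.0584 0.132 ] [0.6184 0.0589 0.132 ]
d [ 0.622  -0.0844  0.134 ] [ 0.6238 -0.0853  0.134 ] [ 0.6229 -0.0849  0.134 ]
a [0.505  0.0628 0.128 ] [0.5059 0.0619 0.128 ] [0.5055 0.0623 0.128 ]
b [ 0.5048 -0.0947  0.13  ] [ 0.5063 -0.0954  0.13  ] [ 0.5056 -0.0951  0.13  ]
time_s: 0.85
tool_pos: [0.2845, 0.3008, 0.2386]
eef_rot: [180.0, -0.0, 179.9]
force: [-0.5, 0.6, -0.3]
finger_gap: 0.0301
```

```bash

python3 -m creep '[[[0.64,-0.796,0],[0,0,0],1],[[0.64,-0.796,0],[0,0,0],1],[[0.64,-0.796,0],[0,0,0],1],[[0.64,-0.796,0],[0,0,0],1],[[0.64,-0.796,0],[0,0,0],1],[[0.64,-0.796,0],[0,0,0],1],[[0.64,-0.796,0],[0,0,0],1],[[0.64,-0.796,-0.28],[0,0,0],1],[[0.64,-0.796,-0.28],[0,0,0],1],[[0.64,-0.796,-0.28],[0,0,0],1]]'
python3 -m creep '[[[0,0,-0.02],[0,0,0],1],[[0,0,-0.02],[0,0,0],1],[[0,0,-0.02],[0,0,0],1]]'
```

```text
time_s: 1.68
tool_pos: [0.4734, 0.0631, 0.1487]
eef_rot: [179.9, -0.6, -180.0]
force: [-0.7, 0.4, -0.1]
finger_gap: 0.0003
time_s: 1.93
tool_pos: [0.4767, 0.0635, 0.1506]
eef_rot: [-180.0, 0.2, -179.9]
force: [0.6, 0.1, 0.5]
finger_gap: 0.0007
```

```bash

python3 -m creep '[[[0,0,-0.0367],[0,0,0],1],[[0,0,-0.0367],[0,0,0],1],[[0,0,-0.0367],[0,0,0],1],[[0,0,-0.0367],[0,0,0],1]]'
for i in 1 2 3; do python3 -m creep '[[[0,0,-0.0034],[0,0,0],1],[[0,0,-0.0034],[0,0,0],1],[[0,0,-0.0034],[0,0,0],1]]'; done
python3 - <<'E'
from bench import *;import cv2
cv2.imwrite("pics/s1.png",cv2.resize(get_image("scene")[0][140:310,150:400,::-1],None,fx=3,fy=3))
E
```

```text
time_s: 2.27
tool_pos: [0.4765, 0.0628, 0.139]
eef_rot: [-180.0, 0.1, -179.9]
force: [-0.6, -0.1, -0.6]
finger_gap: 0.0001
time_s: 2.52
tool_pos: [0.4762, 0.0625, 0.137]
eef_rot: [-180.0, 0.0, -180.0]
force: [0.0, 0.8, 0.1]
finger_gap: -0.0001
time_s: 2.77
tool_pos: [0.4761, 0.0625, 0.1356]
eef_rot: [180.0, -0.0, -180.0]
force: [0.5, -0.9, -0.6]
finger_gap: 0.0001
time_s: 3.02
tool_pos: [0.4761, 0.0625, 0.1346]
eef_rot: [-180.0, 0.0, -180.0]
force: [-0.8, -0.6, -0.4]
finger_gap: 0.0004
```

View pics/s1.png

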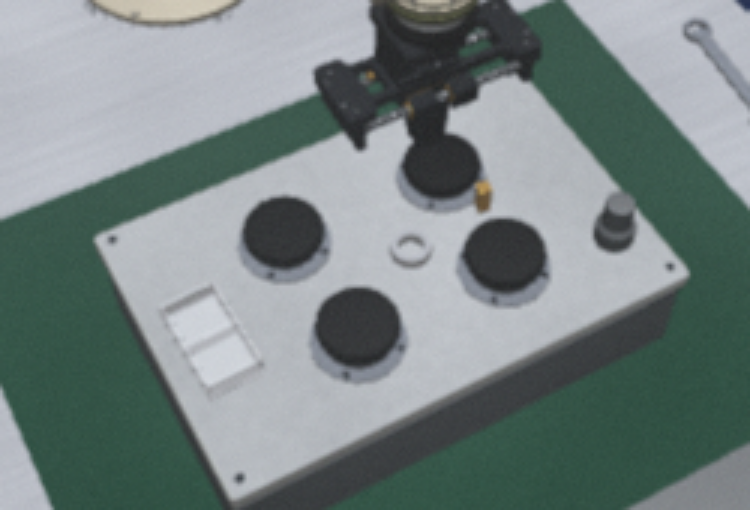

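The shut fingertips, near (435,120), are over the outer rim of cap a at about (440,165) in the crop. Nothing else is touched. I'll keep creeping down.

```bash

for i in 1 2 3; do python3 -m creep '[[[0,0,-0.0034],[0,0,0],1],[[0,0,-0.0034],[0,0,0],1],[[0,0,-0.0034],[0,0,0],1]]'; done
```

```text
time_s: 3.32
tool_pos: [0.4761, 0.0625, 0.1336]
eef_rot: [-180.0, -0.0, -180.0]
force: [-0.5, -0.8, 1.7]
finger_gap: 0.0005
time_s: 3.57
tool_pos: [0.476, 0.0625, 0.1326]
eef_rot: [-180.0, -0.0, -180.0]
force: [-2.2, -0.4, 0.7]
finger_gap: 0.0001
time_s: 3.82
tool_pos: [0.4759, 0.0625, 0.1315]
eef_rot: [-180.0, -0.0, -180.0]
force: [-2.6, -0.2, 3.7]
finger_gap: 0.0003
```

```bash

for i in 1 2; do python3 -m creep '[[[0,0,-0.0034],[0,0,0],1],[[0,0,-0.0034],[0,0,0],1],[[0,0,-0.0034],[0,0,0],1]]'; done
python3 - <<'E'
from bench import *;import cv2
cv2.imwrite("pics/s2.png",cv2.resize(get_image("scene")[0][140:310,150:400,::-1],None,fx=3,fy=3))
E
```

```text
time_s: 4.07
tool_pos: [0.476, 0.0625, 0.1308]
eef_rot: [-180.0, -0.0, -180.0]
force: [-4.1, -1.2, 6.1]
finger_gap: 0.0005
time_s: 4.32
tool_pos: [0.4761, 0.0625, 0.1304]
eef_rot: [-180.0, 0.0, -180.0]
force: [-7.0, 0.7, 12.5]
finger_gap: 0.0007
```

View pics/s2.png

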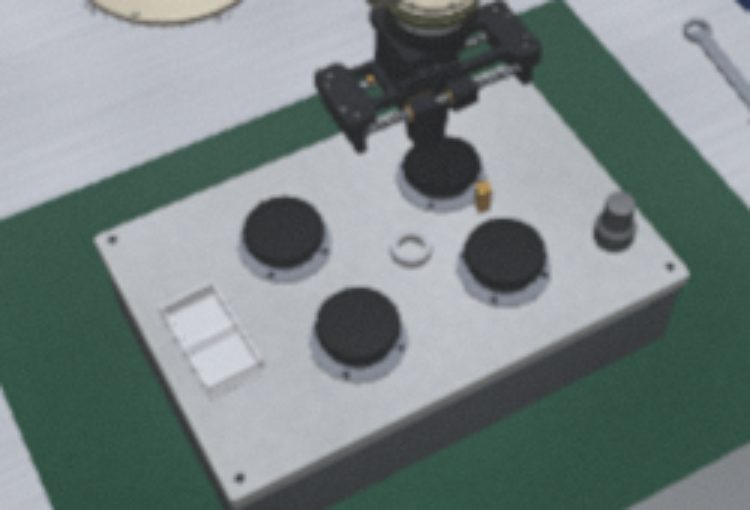

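Cap a sank about 4 mm at 2–4 N and then met its stop, and in the picture its top is visibly tipped towards the finger. Cap a rocks, so I'll lift off, check that it springs back, and push it in the middle.

```bash

python3 -m creep '[[[0,0,0.08],[0,0,0],1],[[0,0,0.08],[0,0,0],1],[[0.098,0,0.08],[0,0,0],1],[[0.098,0,0.08],[0,0,0],1],[[0.098,0,0.08],[0,0,0],1],[[0.098,0,0.08],[0,0,0],1]]'
python3 -m creep '[[[0,0,-0.05],[0,0,0],1],[[0,0,-0.05],[0,0,0],1],[[0,0,-0.05],[0,0,0],1],[[0,0,-0.05],[0,0,0],1]]'
for i in 1 2 3 4; do python3 -m creep '[[[0,0,-0.0034],[0,0,0],1],[[0,0,-0.0034],[0,0,0],1],[[0,0,-0.0034],[0,0,0],1]]'; done
```

```text
time_s: 4.87
tool_pos: [0.505, 0.0626, 0.153]
eef_rot: [180.0, -0.1, -180.0]
force: [-0.2, 0.3, 0.0]
finger_gap: 0.0003
time_s: 5.2
tool_pos: [0.5054, 0.0625, 0.139]
eef_rot: [-180.0, 0.0, -180.0]
force: [0.8, -0.4, 0.1]
finger_gap: 0.0002
time_s: 5.45
tool_pos: [0.5056, 0.0625, 0.1378]
eef_rot: [-180.0, 0.0, -180.0]
force: [-0.3, -0.1, -0.2]
finger_gap: 0.0006
time_s: 5.7
tool_pos: [0.5055, 0.0625, 0.1365]
eef_rot: [180.0, -0.0, -180.0]
force: [0.2, -0.2, -1.0]
finger_gap: 0.0001
time_s: 5.95
tool_pos: [0.5055, 0.0625, 0.1354]
eef_rot: [180.0, -0.0, -180.0]
force: [-0.0, -0.7, -0.6]
finger_gap: 0.0004
time_s: 6.2
tool_pos: [0.5056, 0.0625, 0.1346]
eef_rot: [-180.0, 0.0, -180.0]
force: [-0.2, -0.7, 2.9]
finger_gap: 0.0006
```

```bash

for i in 1 2 3 4; do python3 -m creep '[[[0,0,-0.004],[0,0,0],1],[[0,0,-0.004],[0,0,0],1],[[0,0,-0.004],[0,0,0],1]]'; done
```

```text
time_s: 6.45
tool_pos: [0.5056, 0.0625, 0.1337]
eef_rot: [-180.0, 0.0, -180.0]
force: [-1.8, 0.2, 6.2]
finger_gap: 0.0006
time_s: 6.7
tool_pos: [0.5056, 0.0625, 0.1326]
eef_rot: [-180.0, 0.0, -180.0]
force: [-2.9, -0.4, 5.8]
finger_gap: 0.0007
time_s: 6.95
tool_pos: [0.5057, 0.0625, 0.1315]
eef_rot: [-180.0, 0.0, -180.0]
force: [-1.9, -0.7, 7.0]
finger_gap: 0.0005
time_s: 7.2
tool_pos: [0.5056, 0.0625, 0.1304]
eef_rot: [-180.0, 0.0, -180.0]
force: [-2.5, 0.9, 7.9]
finger_gap: 0.0004
```

```bash

for i in 1 2 3; do python3 -m creep '[[[0,0,-0.0034],[0,0,0],1],[[0,0,-0.0034],[0,0,0],1],[[0,0,-0.0034],[0,0,0],1]]'; done
python3 - <<'E'
from bench import *;import cv2
cv2.imwrite("pics/s3.png",cv2.resize(get_image("scene")[0][140:310,150:400,::-1],None,fx=3,fy=3))
E
```

```text
time_s: 7.45
tool_pos: [0.5057, 0.0625, 0.1304]
eef_rot: [-180.0, 0.1, -180.0]
force: [-7.0, -0.4, 18.0]
finger_gap: 0.0004
time_s: 7.7
tool_pos: [0.5057, 0.0625, 0.1303]
eef_rot: [-180.0, 0.1, -179.9]
force: [-11.2, 0.2, 28.9]
finger_gap: -0.0
time_s: 7.95
tool_pos: [0.5058, 0.0625, 0.1303]
eef_rot: [-180.0, 0.1, -179.9]
force: [-15.9, 0.2, 37.4]
finger_gap: 0.0005
```

View pics/s3.png

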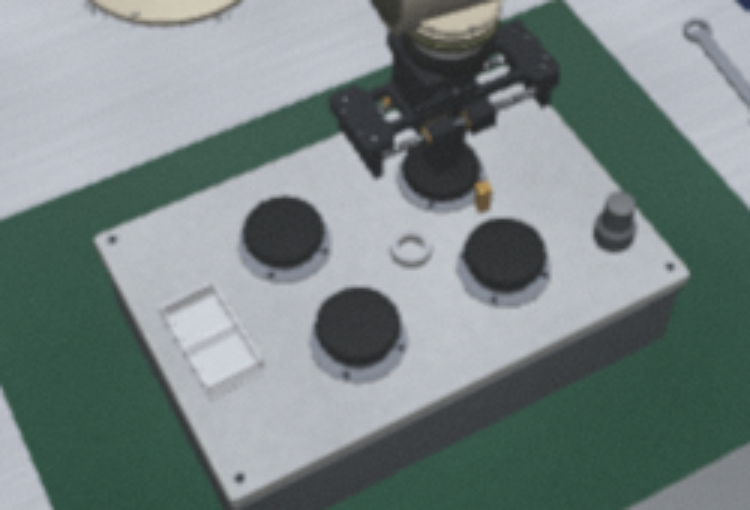

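The cap went down about 5 mm to a firm stop at 37 N. I'll lift off and check level, height and rocking.

```bash

python3 -m creep '[[[0,0,0.02],[0,0,0],1],[[0,0,0.09],[0,0,0],1],[[0,0,0.09],[0,0,0],1],[[-0.098,0,0.09],[0,0,0],1],[[-0.098,0,0.09],[0,0,0],1],[[-0.098,0,0.09],[0,0,0],1]]'
python3 -m creep '[[[0,0,-0.057],[0,0,0],1],[[0,0,-0.057],[0,0,0],1],[[0,0,-0.057],[0,0,0],1],[[0,0,-0.057],[0,0,0],1]]'
for i in 1 2 3 4 5 ; do python3 -m creep '[[[0,0,-0.0034],[0,0,0],1],[[0,0,-0.0034],[0,0,0],1],[[0,0,-0.0034],[0,0,0],1]]'; done
```

```text
time_s: 8.5
tool_pos: [0.4754, 0.0626, 0.1531]
eef_rot: [180.0, -0.0, -180.0]
force: [0.3, -0.6, -0.7]
finger_gap: 0.0005
time_s: 8.83
tool_pos: [0.4766, 0.0625, 0.1367]
eef_rot: [-180.0, 0.0, -180.0]
force: [-0.7, -0.6, 0.6]
finger_gap: 0.0002
time_s: 9.08
tool_pos: [0.4763, 0.0625, 0.1357]
eef_rot: [-180.0, 0.0, -180.0]
force: [-0.0, -0.4, -0.2]
finger_gap: 0.0002
time_s: 9.33
tool_pos: [0.4761, 0.0625, 0.1345]
eef_rot: [180.0, 0.0, -180.0]
force: [0.7, -0.3, -0.5]
finger_gap: 0.0002
time_s: 9.58
tool_pos: [0.476, 0.0625, 0.1334]
eef_rot: [180.0, -0.0, -180.0]
force: [0.0, -0.2, 0.7]
finger_gap: -0.0002
time_s: 9.83
tool_pos: [0.4761, 0.0625, 0.1324]
eef_rot: [-180.0, -0.0, -180.0]
force: [-0.2, 0.3, 0.0]
finger_gap: 0.0003
time_s: 10.08
tool_pos: [0.4761, 0.0625, 0.1314]
eef_rot: [180.0, -0.0, -180.0]
force: [0.0, -0.4, 0.0]
finger_gap: 0.0004
```

```bash

for i in 1 2 3 ; do python3 -m creep '[[[0,0,-0.0034],[0,0,0],1],[[0,0,-0.0034],[0,0,0],1],[[0,0,-0.0034],[0,0,0],1]]'; done
```

```text
time_s: 10.33
tool_pos: [0.4762, 0.0625, 0.1304]
eef_rot: [-180.0, 0.0, -180.0]
force: [0.5, -0.5, 0.8]
finger_gap: 0.0004
time_s: 10.58
tool_pos: [0.4762, 0.0625, 0.1304]
eef_rot: [-180.0, 0.0, -180.0]
force: [-4.1, -0.3, 11.3]
finger_gap: 0.0006
time_s: 10.83
tool_pos: [0.4762, 0.0625, 0.1303]
eef_rot: [-180.0, 0.1, -179.9]
force: [-8.8, 0.2, 22.4]
finger_gap: 0.0007
```

The rim is now firm at 22 N with no give. I'll retract clear.

```bash

python3 -m creep '[[[0,0,0.05],[0,0,0],1],[[0,0,0.4],[0,0,0],1],[[0,0,0.4],[0,0,0],1],[[0,0,0.4],[0,0,0],1],[[-0.4,0.8,0.4],[0,0,0],1],[[-0.4,0.8,0.4],[0,0,0],1],[[-0.4,0.8,0.4],[0,0,0],1],[[-0.4,0.8,0.4],[0,0,0],1],[[-0.4,0.8,0.4],[0,0,0],1],[[-0.4,0.8,0.4],[0,0,0],1]]'
python3 -m creep '[[[-0.1,0.2,0],[0,0,0],1],[[-0.1,0.2,0],[0,0,0],1],[[-0.1,0.2,0],[0,0,0],1],[[-0.1,0.2,0],[0,0,0],1],[[-0.1,0.2,0],[0,0,0],1]]'
python3 - <<'E'
from h import *
from bench import *
im,d=get_image("top");cv2.imwrite("pics/t4.png",cv2.resize(im[130:280,180:390,::-1],None,fx=3,fy=3))
d0=np.load("top0.npz")["d"]
for k,u,v in(("a",253,221),("b",315,224),("c",256,179),("d",312,179)):
    print(k,[[(1000*pt("top",x,y,np.median(D[y-1:y+2,x-1:x+2]))[2]).round(1) for D in(d0,d)] for x,y in((u-7,v),(u+7,v),(u,v-7),(u,v+7),(u,v))])
dd=np.abs(d-d0)[150:265,195:375];print("changed px",np.argwhere(dd>.006).shape, np.argwhere(dd>.006)[:8]+[150,195])
E
```

```text
time_s: 11.67
tool_pos: [0.3629, 0.2877, 0.2484]
eef_rot: [180.0, 0.0, -180.0]
force: [0.3, 0.9, -0.2]
finger_gap: 0.0008
time_s: 12.08
tool_pos: [0.3345, 0.3457, 0.2482]
eef_rot: [-180.0, -0.0, -180.0]
force: [0.1, -0.9, -0.5]
finger_gap: 0.0003
a [[np.float64(135.6), np.float64(131.3)], [np.float64(137.1), np.float64(129.5)], [np.float64(135.2), np.float64(130.2)], [np.float64(135.7), np.float64(131.8)], [np.float64(136.1), np.float64(131.2)]]
b [[np.float64(138.6), np.float64(136.5)], [np.float64(139.7), np.float64(137.2)], [np.float64(137.4), np.float64(138.4)], [np.float64(136.8), np.float64(136.0)], [np.float64(135.9), np.float64(136.1)]]
c [[np.float64(138.6), np.float64(141.3)], [np.float64(141.1), np.float64(137.6)], [np.float64(135.9), np.float64(139.7)], [np.float64(141.7), np.float64(139.8)], [np.float64(138.7), np.float64(138.7)]]
d [[np.float64(143.5), np.float64(140.5)], [np.float64(140.6), np.float64(142.0)], [np.float64(142.4), np.float64(141.2)], [np.float64(138.7), np.float64(143.2)], [np.float64(141.2), np.float64(142.4)]]
changed px (3645, 2) [[150 195]
 [150 196]
 [150 198]
 [150 204]
 [150 209]
 [150 229]
 [150 230]
 [150 235]]
```

View pics/t4.png

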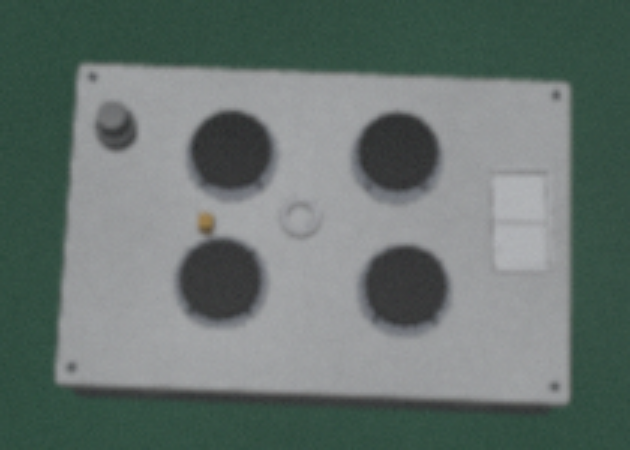

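The picture shows cap a at (221,279) in the crop, now about 5 mm lower and level. The standoff (205,222), ring (300,218), plug (116,125), tray (520,222) and other caps look to be where they were, and the hand is out of view. I'm handing it in.

```bash
python3 -c "
from bench import *
print(state()['qd'].round(2)); print(sign_off())"
```

```text
[-0.67 -0.13 -0.1  -0.04  0.16  0.2 ]
the job is handed in; nothing more can be done
None
```

Cap a was the loose one. It is now pushed fully home, and I handed the job in at about 12 s.

- **Finding it:** cap a was the first cap I pressed. With closed fingertips on its outer rim it sank about 4 mm at 2–4 N, then met a stop. It visibly tipped towards the fingers. Because it rocked straight away, I did not press caps b, c or d.
- **Seating it:** I pushed cap a in the middle. It went down about 5 mm to a firm stop, and I pressed it to 37 N.
- **Rocking check:** pressed again on the same rim, it took 22 N with no measurable give. I only re-checked that one side.
- **Level check:** depth readings put its top at 129.5–131.8 mm, against about 136 mm before. That spread is within the noise, so it reads as level.
- **Everything else:** by eye in the last picture, the ring, plug, tray, standoff and other caps had not moved, and the hand was clear. I also tried an automatic before/after depth comparison. It flagged changes all over the lid, too noisy to tell anything, so this rests on the picture alone.

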